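Fit the caddy's filter and hold its lid half open

TASK

The food-waste caddy needs its new charcoal filter: of the three cassettes pick the one that fits the round recess in the lid (one is too small and would rattle, one is too large) and, with the lid still shut, seat it fully home in the recess, grip bar up, and let go of it. Then raise the lid to 45 degrees (the tab at its front is the handle) with the filter staying in its recess, and finish while still holding it there, so that I can turn the retaining clips from underneath; nothing else keeps the lid up and it falls shut if let go. Leave the other two cassettes, the peeler and the mug where they are.

Things in the scene. Friction and masses are not known exactly. Their poses are not given: they have to be found in the camera images.
- caddy: sage-green round food-waste caddy, a hollow pail 176 mm in diameter at the top, fixed to the worktop by its rubber foot; rim 125 mm high, underside of the shut lid at 128 mm, top of the lid at 139 mm (lid 189 mm in diameter). Origin: centre of its underside on the worktop; its x axis points from the lift tab to the hinge (away from the robot), z up. A wire carrying handle lies folded down behind it
- caddy_lid (a joint): angle of the caddy's lid in rad: 0 shut, grows as the front is raised, 0.785 = 45 degrees, stop at 1.8. Free hinge; the lid weighs 0.25 kg and falls shut from anywhere below about 90 degrees
- lid_hinge (a point): the hinge axis at the back of the caddy, 128 mm above the worktop and 100 mm behind the caddy's centre; the axis runs along the caddy's y
- filter_seat (a point): centre of the floor of the round recess in the lid, moves with the lid (x, y, z along the caddy's axes when shut, z out of the lid's top). The recess is 62 mm in diameter and 8 mm deep, with an open grille as its floor; when the lid is shut the floor is 131 mm above the worktop; 100 mm from the hinge axis
- lift_tab (a point): grip point of the lift tab, a flat-sided bar at the lid's front: 16 mm wide (along the caddy's y), 16 mm high, standing out 51 mm beyond the lid's rim; moves with the lid. This point is 30 mm beyond the rim, 224 mm from the hinge axis along the lid and 6 mm above it. Free at the sides and below: pinched across its width from above, it turns between the fingers as the lid rises
- filter_a: charcoal filter cassette: black disc 50 mm in diameter and 10 mm thick with a chamfered foot and a grey grip bar across its top (36 mm long along the cassette's x, 12 mm wide along its y, top 30 mm above the underside); lies on the worktop, bar up; about 45 g. The three cassettes differ only in disc diameter. Origin: centre of the underside; z up out of the bar
- filter_b: charcoal filter cassette: black disc 58 mm in diameter and 10 mm thick with a chamfered foot and a grey grip bar across its top (36 mm long along the cassette's x, 12 mm wide along its y, top 30 mm above the underside); lies on the worktop, bar up; about 45 g. The three cassettes differ only in disc diameter. Origin: centre of the underside; z up out of the bar
- filter_c: charcoal filter cassette: black disc 66 mm in diameter and 10 mm thick with a chamfered foot and a grey grip bar across its top (36 mm long along the cassette's x, 12 mm wide along its y, top 30 mm above the underside); lies on the worktop, bar up; about 45 g. The three cassettes differ only in disc diameter. Origin: centre of the underside; z up out of the bar
- mug: green mug, 92 mm in diameter, 95 mm high, handle along its -y; bystander. Origin: centre of the footprint underneath
- peeler: black peeler 170 mm long lying with two carrots on the white cutting board at the back; bystander. Origin: middle of its underside
There are look-alikes about, which are no part of the job. Leave any pink look-alike of the filter_b alone.

How it is judged:
By the outcome, as a careful person would: the job done as asked, in the order asked, and still so for the second after the job is handed in, while the arm keeps its last pose, push and grip.
It also fails if it takes over 51 s, if anything falls off the work surface, if the arm or the gripper's body presses on something with over 40 N, if the wrist force passes 120 N, or if a joint passes its speed limit or range.

ROBOT

A 6-joint arm with a two-finger parallel gripper is mounted at the origin on a cart in front of the work surface, level with it; the furniture and walls round the work are solid. World frame = base frame: x ahead of the robot, y to its left, z up, the work surface at z = 0. Lengths are in m, angles in rad, forces in N, time in s.
With the tool pointing down it reaches from about 0.225 to 0.725 m from the base axis. Payload 3.1 kg.
Tool frame: the origin (TCP) lies between the finger pads; the fingertips stand env.tip_reach ahead of it and the grasp point (between the pads) lies 2 mm behind it (env.tip_reach is the distance from the TCP to the fingertips, in m); z points along the fingers, y is the line along which they close (so a half turn about z gives the same grasp; the last joint's range is limited). The gripper opens to 85 mm and grips with 20 to 120 N. Pads are 22 mm wide; open, the fingers measure 114 mm over their backs; the gripper's body (76 mm by 85 mm) begins 54 mm behind the grasp point. The pads swing forward as they close: fully open they stand 13 mm farther back than shut.
Start: joints at [-1.246, 0.048, 0.099, 1.622, 0, 1.443], TCP at [0.23, -0.472, 0.248] pointing down, gripper open.
Joint ranges: [-2.91, 2.91], [-0.99, 1.94], [-1.21, 1.42], [-2.12, 2.29], [-1.49, 1.47], [-3.14, 3.14]. Speed limits (rad/s): [2.79, 2.79, 3.14, 3.14, 3.14, 3.14].

INTERFACE

Orientations are given as a rotation vector (axis times angle).
In Python, from workcell import env, cams gives the robot as it stands.
- The arm moves only by the tool jog_arm, never from a script. Its argument "series" is a list that holds one entry, the list of rows, each a list of 6 numbers: the shift along the tool's x, y, z in mm, then the turn, a rotation vector about the tool's x, y, z in rad. A call has 1 to 20 rows; each row is the pose to reach, as a shift and turn from the pose commanded when the call began, along the tool's axes at that moment; what a row does not reach only later rows make up. A row lasts 1/10 s, in which the tool goes at most 50 mm and 8.59 degrees, less where a joint would pass 70% of its speed; a pose out of reach is approached as far as the arm can. A call with a gripper value outside its range is refused whole. "fingers" is the closure, from 0 (fully open) to 1 (shut), set as the call begins (left out, the last holds). The fingers move at their own pace and stop on an object; the grip force is fixed at half the most. Time passes only in rows, so rows that repeat a pose let the fingers close. It gives the time, the measured TCP pose, the force, the opening and the grip force at its end, in the units of the state.
- env.observe(): the state, without advancing time (a new reading comes with each control period).
- cams.snapshot(name): name is "side" or "top" or "wrist"; returns the picture (400x640x3 uint8, red, green, blue); there is no depth.
- cams.camera_params(name): a dict with "intrinsics" (3x3 intrinsics, pixels), "extrinsics" (4x4, takes a point from camera to world coordinates). Camera axes: x right, y up, looking along -z (the intrinsics and any distortion apply to the point x, -y, -z); pixel columns grow to the right and rows downward; lengths in m; the calibration is good to about 2 mm. The wrist camera is an equidistant fisheye: a pixel r from the principal point sees the ray r / f radians off the axis. A picture is of the moment at which its call begins: read the wrist's pose just before it. camera_params takes no time and is no camera call; for the wrist camera it gives the pose at the moment of the call.
- env.close_job(): hands the job in; it is judged then, once.
The state is a dict: "time_s": time; "qpos": joint angles; "dq": joint speeds; "effort": joint torques, N m; "eef_pos": TCP position; "tcp_rot": TCP orientation; "contact_force": force on the tool from outside, world axes, zero at the start; "ft_torque": the same for the moment, N m; "gripper_width": finger opening in m; "gripper_force": force on a finger pad.
Only numpy, scipy, OpenCV 4.12 (cv2) and the standard library are available. Lean on these libraries where they do the work, as an engineer would, in place of code of your own. Each camera call takes 0.05 s, during which the arm holds its last target. There are 200 camera calls.

## Working session

There is one attempt and no reset: what is moved stays moved. The work goes in short steps, Python scripts to look and compute and a tool call to move; the robot and the scene stay as the last step left them, time stands still between calls to the robot, and variables do not carry over. Pictures are saved under pics/ and viewed, at most 10 in all, crops included, and the job is handed in when it is done.

Besides the shell and the picture viewer there is one more tool, called after "Emit:" by a JSON object that holds its "name" and its "arguments". jog_arm: Moves the arm, as the interface text tells. Its arguments: {"type":"object","properties":{"series":{"type":"array","items":{"type":"array","items":{"type":"array","items":{"type":"number"}}}},"fingers":{"type":"number"}},"required":["series"]}

```bash
mkdir -p pics; ls
python3 - <<'E'
from workcell import env,cams
import cv2
print(env.tip_reach, env.observe())
for n in("top","side"):
    cv2.imwrite(f"pics/{n}0.png",cams.snapshot(n)[:,:,::-1]); p=cams.camera_params(n); print(n,p)
E
```

```text
pics
0.017 {'time_s': 0.0, 'qpos': array([-1.24577982e+00,  4.87358572e-02,  9.75473099e-02,  1.62198692e+00,
        3.51530958e-05,  1.44303514e+00]), 'dq': array([-0.00019523, -0.00081947,  0.00020921,  0.00044383, -0.00061571,
        0.0004932 ]), 'effort': array([ 9.98120754e-06, -3.38783169e+01,  3.20015287e+01,  2.02278217e-02,
       -3.57816884e-05,  4.51859691e-06]), 'eef_pos': array([ 0.22949832, -0.47153471,  0.24709952]), 'tcp_rot': array([-3.05911905e+00, -7.04629572e-01,  3.12802913e-04]), 'contact_force': array([-0.46887278, -0.05454499, -1.09784139]), 'ft_torque': array([0.01840014, 0.0418905 , 0.00814864]), 'gripper_force': 0.0, 'gripper_width': 0.08561999752127732}
top {'intrinsics': array([[403.25389044,   0.        , 323.62772542],
       [  0.        , 403.25389044, 199.67989807],
       [  0.        ,   0.        ,   1.        ]]), 'extrinsics': array([[-4.21144423e-05,  9.85209114e-01, -1.71356351e-01,
         4.34172456e-01],
       [-9.99564406e-01, -5.09865055e-03, -2.90689015e-02,
         2.77929343e-01],
       [-2.95126328e-02,  1.71280485e-01,  9.84780178e-01,
         9.86302978e-01],
       [ 0.00000000e+00,  0.00000000e+00,  0.00000000e+00,
         1.00000000e+00]])}
side {'intrinsics': array([[431.59509142,   0.        , 314.74532134],
       [  0.        , 431.59509142, 199.09465591],
       [  0.        ,   0.        ,   1.        ]]), 'extrinsics': array([[ 0.99816653,  0.01907389, -0.05744355,  0.49828146],
       [-0.05823625,  0.56129227, -0.82556618, -0.70380502],
       [ 0.01649586,  0.82739783,  0.56137395,  0.77270541],
       [ 0.        ,  0.        ,  0.        ,  1.        ]])}
```

View pics/top0.png

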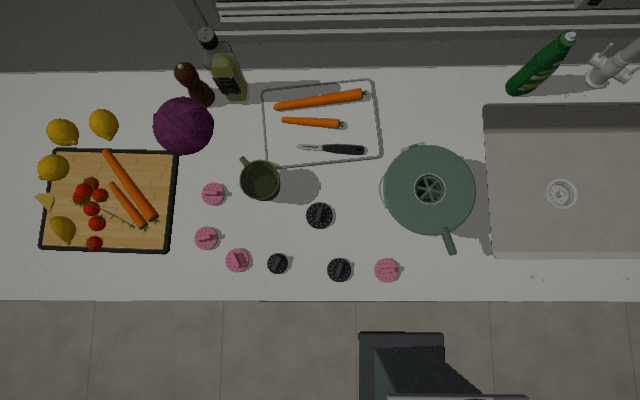

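View pics/side0.png

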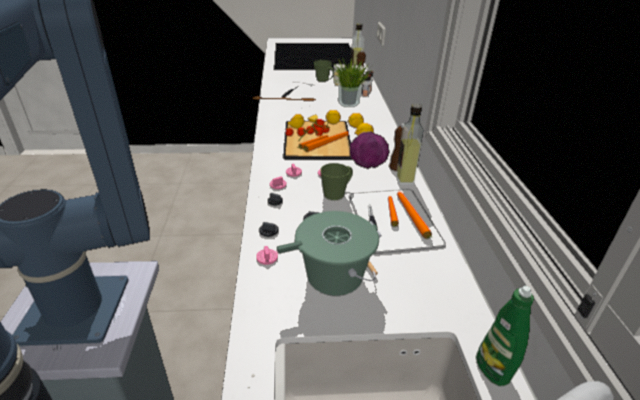

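The top view shows the black cassettes at about (319,215), (278,263) and (339,270), the pink look-alikes, the caddy lid at about (430,190) with its tab at (449,243), and the mug at (260,180). The side view agrees. Next I measure the cassettes and the lid.

```bash
cat > h.py <<'E'
import numpy as np,cv2
from workcell import env,cams
def ray2plane(n,uv,z,P=None):
    P=P or cams.camera_params(n);K,E=P["intrinsics"],P["extrinsics"]
    uv=np.atleast_2d(uv).astype(float)
    d=np.c_[(uv[:,0]-K[0,2])/K[0,0],-(uv[:,1]-K[1,2])/K[1,1],-np.ones(len(uv))]@E[:3,:3].T
    return (E[:3,3]+d*((z-E[2,3])/d[:,2])[:,None])[:,:2]
E
python3 - <<'E'
from h import *
im=cv2.imread("pics/top0.png");hsv=cv2.cvtColor(im,cv2.COLOR_BGR2HSV)
for c in((319,215),(278,263),(339,270)):
    # dark + grey bar: not bright
    x0,y0=c[0]-22,c[1]-22
    g=im[y0:y0+44,x0:x0+44].max(2)
    m=(g<110).astype(np.uint8)
    cs,_=cv2.findContours(m,cv2.RETR_EXTERNAL,cv2.CHAIN_APPROX_NONE)
    k=max(cs,key=cv2.contourArea).reshape(-1,2)+[x0,y0]
    w=ray2plane("top",k,0.005).astype(np.float32)
    (cx,cy),r=cv2.minEnclosingCircle(w); M=cv2.contourArea(w)
    print(c,"centre",cx,cy,"D",2*r*1e3,"Darea",2e3*np.sqrt(M/np.pi))
m=cv2.inRange(hsv,(60,40,40),(90,160,200)); m[:, :375]=0;m[:,485:]=0;m[:130]=0;m[260:]=0
cs,_=cv2.findContours(m,cv2.RETR_EXTERNAL,cv2.CHAIN_APPROX_NONE);k=max(cs,key=cv2.contourArea).reshape(-1,2)
w=ray2plane("top",k,0.137)
# robust circle, R=0.0945
from scipy.optimize import least_squares
f=least_squares(lambda p:np.hypot(*(w-p[:2]).T)-p[2],[*np.median(w,0),0.0945],loss="soft_l1",f_scale=0.001).x
print("lid",f)
d=np.hypot(*(w-f[:2]).T); print("max",d.max())
kk=k[d>0.105]; wt=ray2plane("top",kk,0.134); print("tab mean",wt.mean(0),"tip",w[d.argmax()])
v=f[:2]-wt.mean(0);print("yaw",np.arctan2(v[1],v[0]))
a=cv2.resize(im[190:290,255:360],None,fx=4,fy=4,interpolation=cv2.INTER_CUBIC)
b=cv2.resize(im[140:260,375:485],None,fx=3.33,fy=3.33,interpolation=cv2.INTER_CUBIC)
cv2.imwrite("pics/c1.png",np.hstack([cv2.convertScaleAbs(a,alpha=1.8,beta=20),cv2.resize(b,(366,400))]))
E
```

```text
(319, 215) centre 0.5656053423881531 0.31492823362350464 D 74.47445392608643 Darea 68.73038020860461
(278, 263) centre 0.45278292894363403 0.41222935914993286 D 67.1311765909195 Darea 54.538758499616826
(339, 270) centre 0.43738749623298645 0.26600199937820435 D 69.2589208483696 Darea 60.441293440069494
lid [0.60311457 0.07814244 0.09651258]
max 0.14271661404057448
tab mean [0.48326891 0.03949141] tip [0.46642549 0.03710434]
yaw 0.3119751578777116
```

View pics/c1.png

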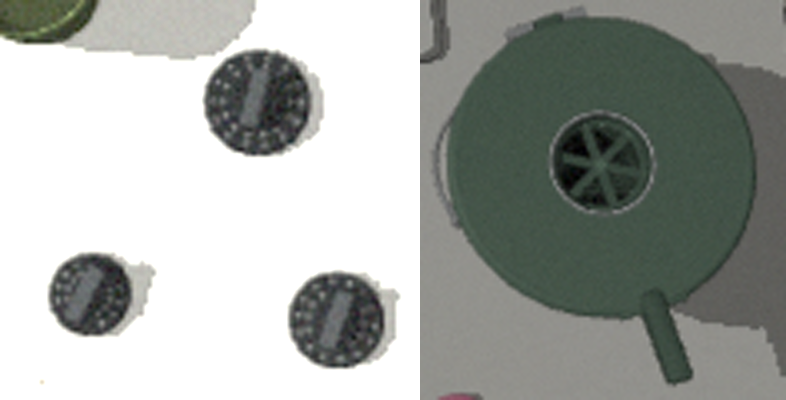

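The middle-sized disc, at (339,270), measures about 24 px, which matches 58 mm, so it is filter_b. The others are about 20.5 px and 26.5 px. I'll refine the poses and check the wrist camera's mounting.

Run:
```python
from h import *
im=cv2.imread("pics/top0.png")
for c in((319,215),(278,263),(339,270)):
    x0,y0=c[0]-17,c[1]-17
    g=cv2.resize(im[y0:y0+34,x0:x0+34].max(2),None,fx=8,fy=8,interpolation=cv2.INTER_CUBIC)
    if c[0]==339: print(im[270,322:360].max(1))
    m=cv2.morphologyEx((g<88).astype(np.uint8),cv2.MORPH_CLOSE,np.ones((35,35)))
    m=cv2.morphologyEx(m,cv2.MORPH_OPEN,cv2.getStructuringElement(2,(61,61)))
    cs,_=cv2.findContours(m,cv2.RETR_EXTERNAL,cv2.CHAIN_APPROX_NONE)
    k=(max(cs,key=cv2.contourArea).reshape(-1,2)+.5)/8-.5+[x0,y0]
    (cx,cy),r=cv2.minEnclosingCircle(k.astype(np.float32)); w=ray2plane("top",k,0.008).astype(np.float32)
    print(c,(cx,cy),2*r,"centre",ray2plane("top",(cx,cy),.008),"Darea",2e3*np.sqrt(cv2.contourArea(w)/np.pi))
e=lambda *p:ray2plane("top",np.array(p[:2]),p[2])[0]
b1=e(255+327/4,190+345/4,.03);b2=e(255+347/4,190+293/4,.03);print("bar mid",(b1+b2)/2,"yaw",np.arctan2(*(b2-b1)[::-1]),"len",np.linalg.norm(b2-b1))
r=e(375+182/3.33,140+162/3.33,.139);print("recess",r)
t1=e(375+(653-420)/3.33,140+292/3.33,.142);t2=e(375+(681-420)/3.33,140+381/3.33,.142);print("tab",t1,t2,np.linalg.norm(r-t2),np.arctan2(*(r-t2)[::-1]),np.arctan2(*(t1-t2)[::-1]))
h=e(375+(546-420)/3.33,140+20/3.33,.128);print("hinge",h,np.linalg.norm(h-r))
P=cams.camera_params("wrist");s=env.observe();from scipy.spatial.transform import Rotation as R
T=R.from_rotvec(s["tcp_rot"]).as_matrix();print(T,P["intrinsics"],T.T@(P["extrinsics"][:3,3]-s["eef_pos"]),T.T@P["extrinsics"][:3,:3])
```

```text
(319, 215) (319.0091552734375, 215.01698303222656) 27.872817993164062 centre [[0.56634892 0.31812059]] Darea 66.35311132907293
(278, 263) (278.41748046875, 263.63140869140625) 23.330039978027344 centre [[0.44883587 0.41560312]] Darea 51.1647237488675
[145 145 146 144 144  64  31  30  24  34  33  31  28  33  40  50  56  53
  42  22  22  15  21  33  33  23  29  32  20  90  95  95 140 145 145 146
 145 144]
(339, 270) (339.2782897949219, 269.8746643066406) 25.520174026489258 centre [[0.43403615 0.2694177 ]] Darea 57.87569991974093
bar mid [0.43436393 0.26965814] yaw -0.3777381360332468 len 0.03217262258699472
recess [0.60425522 0.0773218 ]
tab [0.52058496 0.05009069] [0.46538665 0.03575661] 0.14495566648115263 0.29082650569564955 0.2540712765327176
hinge [0.70223308 0.10712237] 0.10240964200659143
[[ 8.99231264e-01  4.37473041e-01 -6.87217665e-04]
 [ 4.37473495e-01 -8.99228998e-01  2.03729365e-03]
 [ 2.73294995e-04 -2.13263766e-03 -9.99997689e-01]] [[309.70691629   0.         324.2204749 ]
 [  0.         309.70691629 200.57450633]
 [  0.           0.           1.        ]] [ 0.06567108  0.00090864 -0.12551227] [[ 1.29815397e-04  9.65973666e-01  2.58640407e-01]
 [ 9.99999934e-01 -3.78968369e-05 -3.60376954e-04]
 [-3.38312994e-04  2.58640436e-01 -9.65973607e-01]]
```

Emit:
{"name": "jog_arm", "arguments": {"series": [[[508, -577, 67, 0, 0, -2.311], [508, -577, 67, 0, 0, -2.311], [508, -577, 67, 0, 0, -2.311], [508, -577, 67, 0, 0, -2.311], [508, -577, 67, 0, 0, -2.311], [508, -577, 67, 0, 0, -2.311], [508, -577, 67, 0, 0, -2.311], [508, -577, 67, 0, 0, -2.311], [508, -577, 67, 0, 0, -2.311], [508, -577, 67, 0, 0, -2.311], [508, -577, 67, 0, 0, -2.311], [508, -577, 67, 0, 0, -2.311], [508, -577, 67, 0, 0, -2.311], [508, -577, 67, 0, 0, -2.311], [508, -577, 67, 0, 0, -2.311], [508, -577, 67, 0, 0, -2.311], [508, -577, 67, 0, 0, -2.311], [508, -577, 67, 0, 0, -2.311], [508, -577, 67, 0, 0, -2.311], [508, -577, 67, 0, 0, -2.311]]], "fingers": 0}}

```text
time_s: 2.1
eef_pos: [0.434, 0.2678, 0.1816]
tcp_rot: [0.593, 3.085, -0.0]
contact_force: [0.7, 0.0, 0.2]
gripper_width: 0.0853
gripper_force: 0.0
```

```bash
cat >> h.py <<'E'
from scipy.spatial.transform import Rotation as R
def wray(uv,z,P):
    K,E=P["intrinsics"],P["extrinsics"];uv=np.atleast_2d(uv).astype(float)
    q=np.c_[uv[:,0]-K[0,2],uv[:,1]-K[1,2]];r=np.hypot(*q.T)+1e-9;t=r/K[0,0]
    d=np.c_[q[:,0]/r*np.sin(t),-q[:,1]/r*np.sin(t),-np.cos(t)]@E[:3,:3].T
    return (E[:3,3]+d*((z-E[2,3])/d[:,2])[:,None])[:,:2]
def rectify(im,P,c,yaw,half,z,n=400):
    """ortho view of plane z centred c; right = yaw dir, up = left of it"""
    K,E=P["intrinsics"],P["extrinsics"];g=(np.arange(n)+.5)/n*2-1
    a,b=np.meshgrid(g*half,-g*half);x=c[0]+a*np.cos(yaw)-b*np.sin(yaw);y=c[1]+a*np.sin(yaw)+b*np.cos(yaw)
    p=(np.stack([x,y,np.full_like(x,z)],-1)-E[:3,3])@E[:3,:3]
    q=np.hypot(p[...,0],p[...,1]);t=np.arctan2(q,-p[...,2])*K[0,0]/(q+1e-9)
    return cv2.remap(im,(K[0,2]+p[...,0]*t).astype(np.float32),(K[1,2]-p[...,1]*t).astype(np.float32),cv2.INTER_CUBIC)
def snapw():
    P=cams.camera_params("wrist");return cams.snapshot("wrist")[:,:,::-1].copy(),P
E
python3 - <<'E'
from h import *
s=env.observe();print(s["eef_pos"],s["tcp_rot"],s["qpos"])
im,P=snapw();cv2.imwrite("pics/w1raw.png",im);np.save("w1.npy",P,allow_pickle=True)
a=rectify(im,P,(.434,.2695),-.378,.05,.01);b=rectify(im,P,(.434,.2695),-.378,.05,.03)
cv2.imwrite("pics/w1.png",np.hstack([a,b]))
E
```

```text
[0.43402635 0.26782898 0.18159153] [ 5.93210633e-01  3.08483392e+00 -1.26305682e-04] [ 4.21450979e-01  3.84878670e-03 -7.82626203e-02  1.48853491e+00
 -2.03372006e-04  8.01410872e-01]
```

View pics/w1.png

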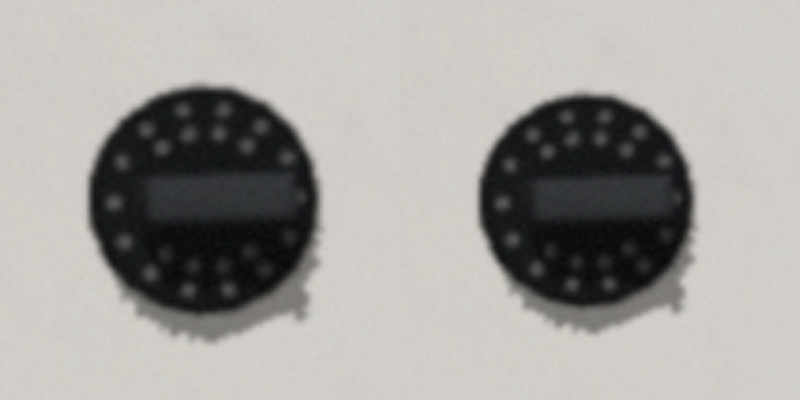

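The rectified wrist view shows the disc 57 mm wide and the bar 35.5 mm long, both as they must be. The disc's centre at pixel (203,199) puts filter_b at about (0.4348, 0.2698), with the bar at a yaw of about -0.35. Descending.

Emit:
{"name": "jog_arm", "arguments": {"series": [[[0, 2, 45, 0, 0, -0.025], [0, 2, 90, 0, 0, -0.025], [0, 2, 125, 0, 0, -0.025], [0, 2, 140, 0, 0, -0.025], [0, 2, 148, 0, 0, -0.025], [0, 2, 150, 0, 0, -0.025], [0, 2, 150, 0, 0, -0.025], [0, 2, 150, 0, 0, -0.025]]]}}

```text
time_s: 2.95
eef_pos: [0.4362, 0.2713, 0.0331]
tcp_rot: [0.551, 3.09, 0.003]
contact_force: [0.1, -0.2, -0.0]
gripper_width: 0.0853
gripper_force: 0.0
```

Emit:
{"name": "jog_arm", "arguments": {"series": [[[0.8, -1.5, 2, 0, 0, 0], [0.8, -1.5, 2, 0, 0, 0], [0.8, -1.5, 2, 0, 0, 0]]]}}

```text
time_s: 3.25
eef_pos: [0.4337, 0.2698, 0.0297]
tcp_rot: [0.551, 3.092, 0.001]
contact_force: [0.0, -0.6, 1.1]
gripper_width: 0.0856
gripper_force: 0.0
```

Run:
```python
from h import *
for i in range(3): s=env.observe();print(s["eef_pos"],s["tcp_rot"],s["time_s"]);snapw()
```

```text
[0.43369212 0.26982045 0.02968324] [5.51250827e-01 3.09234346e+00 5.68595053e-04] 3.25
[0.43362718 0.26984409 0.02956088] [5.51094166e-01 3.09251392e+00 3.93068386e-04] 3.3
[0.43363063 0.26982718 0.02952167] [5.51120658e-01 3.09257014e+00 3.66100172e-04] 3.35
```

Emit:
{"name": "jog_arm", "arguments": {"series": [[[-1, 0.4, -1, 0, 0, 0], [-1, 0.4, -1, 0, 0, 0], [-1, 0.4, -1, 0, 0, 0], [-1, 0.4, -1, 0, 0, 0], [-1, 0.4, -1, 0, 0, 0], [-1, 0.4, -1, 0, 0, 0], [-1, 0.4, -1, 0, 0, 0], [-1, 0.4, -1, 0, 0, 0], [-1, 0.4, -1, 0, 0, 0], [-1, 0.4, -1, 0, 0, 0]]], "fingers": 1}}

```text
time_s: 4.4
eef_pos: [0.4348, 0.2698, 0.0305]
tcp_rot: [0.551, 3.092, 0.0]
contact_force: [-0.3, 0.5, 0.8]
gripper_width: 0.0104
gripper_force: 62.0
```

Emit:
{"name": "jog_arm", "arguments": {"series": [[[0, 0, -20, 0, 0, 0], [0, 0, -60, 0, 0, 0], [0, 0, -105, 0, 0, 0], [-30, -5, -140, 0, 0, 0], [-70, -12, -165, 0, 0, 0], [-115, -20, -180, 0, 0, 0], [-160, -28, -190, 0, 0, 0], [-200, -35, -190, 0, 0, 0], [-220, -39, -190, 0, 0, 0], [-225, -40, -190, 0, 0, 0], [-225, -40, -190, 0, 0, 0], [-225, -40, -190, 0, 0, 0], [-225, -40, -190, 0, 0, 0]]]}}

```text
time_s: 5.7
eef_pos: [0.6308, 0.1555, 0.2206]
tcp_rot: [-0.549, -3.093, -0.0]
contact_force: [0.2, -0.3, -0.5]
gripper_width: 0.0101
gripper_force: 61.8
```

Run:
```python
from h import *
s=env.observe();print(s["eef_pos"],s["tcp_rot"],s["gripper_width"])
im,P=snapw();cv2.imwrite("pics/w2raw.png",im);np.save("w2.npy",P,allow_pickle=True)
E1=s["eef_pos"][:2]
a=rectify(im,P,(.604,.0775),.295,.05,.139)
yaw=2*np.arctan2(*s["tcp_rot"][1::-1][:2]);print("yaw",yaw)
b=rectify(im,P,E1,yaw+np.pi,.05,s["eef_pos"][2]-.0205)
cv2.imwrite("pics/w2.png",np.hstack([a,b]))
```

```text
[0.63082141 0.15554843 0.22059283] [-5.48776990e-01 -3.09281772e+00 -2.73460819e-04] 0.010064250725464184
yaw -3.4928091169988353
```

View pics/w2.png

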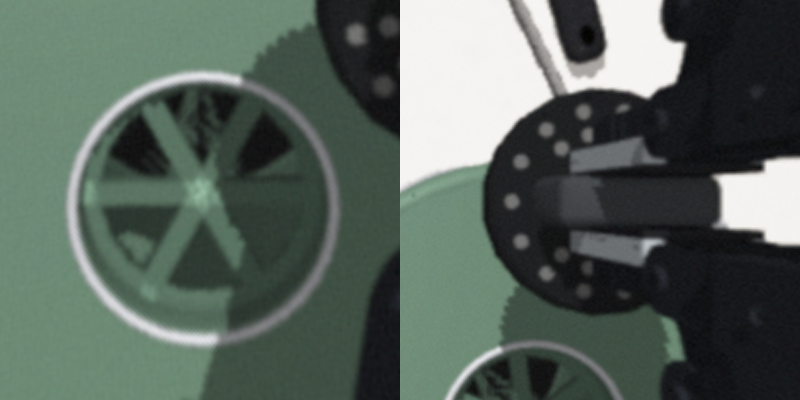

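The held disc is centred on the TCP to within about 0.5 mm: pixel (199,202), where the image centre is the TCP. The recess ring's centre is at (203,208), giving (0.6053, 0.0758). Moving above it.

Emit:
{"name": "jog_arm", "arguments": {"series": [[[-2, -40, 10, 0, 0, 0], [-3.6, -70, 25, 0, 0, 0], [-3.6, -83, 38, 0, 0, 0], [-3.6, -83, 45, 0, 0, 0], [-3.6, -83, 45, 0, 0, 0], [-3.6, -83, 45, 0, 0, 0], [-3.6, -83, 45, 0, 0, 0]]]}}

```text
time_s: 6.45
eef_pos: [0.6073, 0.0765, 0.1764]
tcp_rot: [0.549, 3.091, 0.001]
contact_force: [0.7, 0.5, -0.0]
gripper_width: 0.0103
gripper_force: 61.8
```

Run:
```python
from h import *
s=env.observe();print(s["eef_pos"],s["tcp_rot"])
im,P=snapw();E1=s["eef_pos"][:2];yaw=2*np.arctan2(*s["tcp_rot"][1::-1][:2])+np.pi;print(yaw)
a=rectify(im,P,E1,yaw,.05,.139);b=rectify(im,P,E1,yaw,.05,s["eef_pos"][2]-.0205)
cv2.imwrite("pics/w3.png",np.hstack([a,b]))
```

```text
[0.60726638 0.07651376 0.17639448] [5.48548361e-01 3.09148333e+00 9.71035411e-04]
5.931963738671187
```

View pics/w3.png

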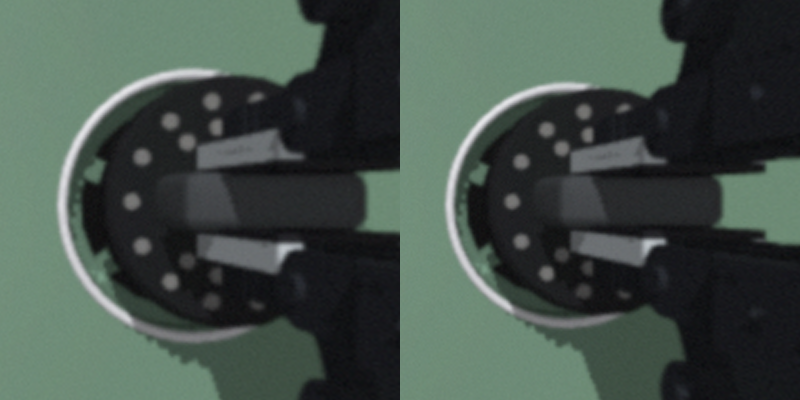

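The ring's centre is at about (194,205) and the disc's at about (198,202), so the disc needs a correction of about 1 mm before I lower it.

Emit:
{"name": "jog_arm", "arguments": {"series": [[[1.2, -0.7, 0, 0, 0, 0], [1.2, -0.7, 2, 0, 0, 0], [1.2, -0.7, 4, 0, 0, 0], [1.2, -0.7, 6, 0, 0, 0], [1.2, -0.7, 8, 0, 0, 0], [1.2, -0.7, 10, 0, 0, 0], [1.2, -0.7, 12, 0, 0, 0], [1.2, -0.7, 13, 0, 0, 0], [1.2, -0.7, 14, 0, 0, 0], [1.2, -0.7, 14, 0, 0, 0]]]}}

```text
time_s: 7.5
eef_pos: [0.6053, 0.0751, 0.1615]
tcp_rot: [0.551, 3.093, 0.0]
contact_force: [-0.9, -0.5, -0.1]
gripper_width: 0.0105
gripper_force: 61.9
```

Emit:
{"name": "jog_arm", "arguments": {"series": [[[0, 0, 0.7, 0, 0, 0], [0, 0, 1.2, 0, 0, 0], [0, 0, 1.2, 0, 0, 0]]]}}

```text
time_s: 7.8
eef_pos: [0.6053, 0.0751, 0.1615]
tcp_rot: [0.551, 3.092, 0.0]
contact_force: [-2.4, -0.7, 5.4]
gripper_width: 0.0103
gripper_force: 62.5
```

It made contact at exactly the expected seat height. Releasing and backing off.

Emit:
{"name": "jog_arm", "arguments": {"series": [[[0, 0, -0.5, 0, 0, 0], [0, 0, -0.5, 0, 0, 0], [0, 0, -0.5, 0, 0, 0], [0, 0, -0.5, 0, 0, 0], [0, 0, -0.5, 0, 0, 0], [0, 0, -0.5, 0, 0, 0], [0, 0, -20, 0, 0, 0], [0, 0, -50, 0, 0, 0], [0, 0, -80, 0, 0, 0], [0, 0, -90, 0, 0, 0], [0, 0, -90, 0, 0, 0], [0, 0, -90, 0, 0, 0]]], "fingers": 0}}

```text
time_s: 9.0
eef_pos: [0.605, 0.0751, 0.2488]
tcp_rot: [-0.551, -3.091, 0.0]
contact_force: [-0.2, -0.6, -0.5]
gripper_width: 0.0857
gripper_force: 0.0
```

Run:
```python
from h import *
s=env.observe();print(s["eef_pos"],s["tcp_rot"],s["qpos"])
im,P=snapw()
a=rectify(im,P,(.6058,.0758),.295,.05,.139);b=rectify(im,P,(.47,.035),.295,.1,.142)
cv2.imwrite("pics/w4.png",np.hstack([a,b]))
```

```text
[0.60501846 0.07509847 0.24879676] [-5.51091550e-01 -3.09137730e+00  3.99027685e-04] [1.35252492e-02 2.76936388e-01 3.57725132e-01 1.65308515e+00
 2.95984852e-05 3.66353488e-01]
```

View pics/w4.png

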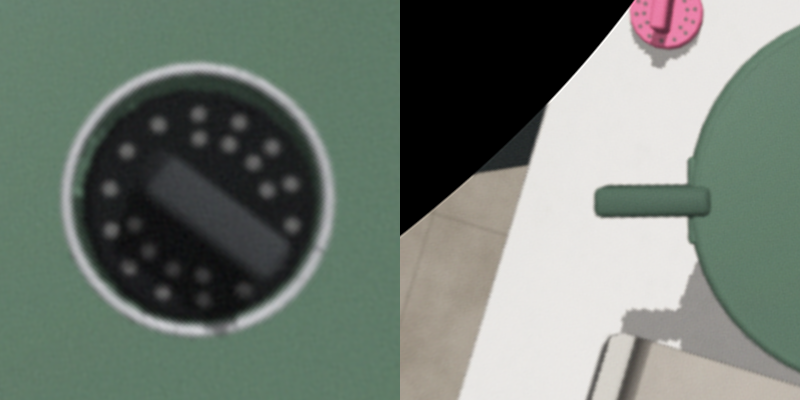

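The cassette sits inside the ring: its disc is at about (203,205) and the ring at about (199,198). The tab in the right panel runs straight along a yaw of 0.295, with its tip at (595,201). Next is the tab grasp.

Emit:
{"name": "jog_arm", "arguments": {"series": [[[40, -30, 0, 0, 0, -0.15], [75, -56, 0, 0, 0, -0.3], [98, -74, 0, 0, 0, -0.45], [98.5, -74, 10, 0, 0, -0.6], [98.5, -74, 40, 0, 0, -0.648], [98.5, -74, 75, 0, 0, -0.648], [98.5, -74, 105, 0, 0, -0.648], [98.5, -74, 116, 0, 0, -0.648], [98.5, -74, 116, 0, 0, -0.648], [98.5, -74, 116, 0, 0, -0.648]]]}}

```text
time_s: 10.05
eef_pos: [0.4874, 0.0397, 0.1345]
tcp_rot: [-0.462, 3.107, -0.0]
contact_force: [0.0, 0.2, 1.1]
gripper_width: 0.0856
gripper_force: 0.0
```

Emit:
{"name": "jog_arm", "arguments": {"series": [[[0, 0, 2, 0, 0, 0], [0, 0, 2, 0, 0, 0], [0, 0, 2, 0, 0, 0], [0, 0, 2, 0, 0, 0], [0, 0, 2, 0, 0, 0], [0, 0, 2, 0, 0, 0], [0, 0, 2, 0, 0, 0], [0, 0, 2, 0, 0, 0], [0, 0, 2, 0, 0, 0], [0, 0, 2, 0, 0, 0]]], "fingers": 1}}

```text
time_s: 11.05
eef_pos: [0.4876, 0.0395, 0.1327]
tcp_rot: [-0.462, 3.106, -0.001]
contact_force: [1.1, -2.7, 4.7]
gripper_width: 0.0152
gripper_force: 59.5
```

Run:
```python
from h import *
s=env.observe();print(s["eef_pos"],s["tcp_rot"],s["contact_force"],s["qpos"])
# rows: tool follows lid arc, tilt fraction k of lid angle; tool frame x=-caddy x, z=-up, y=caddy y (yaw+pi-90.. check)
T=R.from_rotvec(s["tcp_rot"]).as_matrix();c,sn=np.cos(.295),np.sin(.295)
C=np.array([[c,-sn,0],[sn,c,0],[0,0,1]]);print((T.T@C).round(3))
k=.5
for th in np.linspace(0,.785,17)[1:]:
    # grasp point at hinge-relative
    g=lambda t:np.array([-.224*np.cos(t)+.006*np.sin(t),0,.224*np.sin(t)+.006*np.cos(t)])
    rv=np.array([0,k*th,0])           # about caddy +y: raises front (-x -> +z)
    Rw=C@R.from_rotvec(rv).as_matrix()@C.T
    off=np.array([0,0,-.002])         # TCP from grasp point, initial, world
    d=C@(g(th)-g(0))+Rw@off-off
    print(round(th,3),(T.T@d*1e3).round(1),R.from_matrix(T.T@Rw@T).as_rotvec().round(3))
```

```text
[0.48760101 0.03950684 0.13272628] [-4.62009868e-01  3.10642232e+00 -1.00551625e-03] [ 1.09237405 -2.70721368  4.68860556] [-5.60765023e-02 -4.05131695e-02 -2.19267277e-01  1.39093203e+00
 -4.24506025e-04 -3.51366821e-01]
[[-1.    -0.    -0.001]
 [-0.     1.    -0.001]
 [ 0.001 -0.001 -1.   ]]
0.049 [ -0.5  -0.  -11. ] [-0.     0.025 -0.   ]
0.098 [ -1.6  -0.  -21.9] [-0.     0.049 -0.   ]
0.147 [ -3.2  -0.  -32.8] [-0.     0.074 -0.   ]
0.196 [ -5.3  -0.  -43.6] [-0.     0.098 -0.   ]
0.245 [ -8.   -0.  -54.2] [-0.     0.123 -0.   ]
0.294 [-11.1  -0.1 -64.7] [-0.     0.147 -0.   ]
0.343 [-14.8  -0.1 -75.1] [-0.     0.172 -0.   ]
0.392 [-19.   -0.1 -85.2] [-0.     0.196 -0.   ]
0.442 [-23.7  -0.1 -95.2] [-0.     0.221 -0.   ]
0.491 [-2.890e+01 -1.000e-01 -1.049e+02] [-0.     0.245 -0.   ]
0.54 [-3.450e+01 -1.000e-01 -1.143e+02] [-0.    0.27 -0.  ]
0.589 [-4.060e+01 -1.000e-01 -1.234e+02] [-0.     0.294 -0.   ]
0.638 [-4.710e+01 -1.000e-01 -1.323e+02] [-0.     0.319 -0.   ]
0.687 [-5.410e+01 -1.000e-01 -1.408e+02] [-0.     0.343 -0.   ]
0.736 [-6.140e+01 -1.000e-01 -1.489e+02] [-0.     0.368 -0.   ]
0.785 [-6.920e+01 -1.000e-01 -1.567e+02] [-0.     0.392 -0.   ]
```

Emit:
{"name": "jog_arm", "arguments": {"series": [[[-0.1, 0, -5, 0, 0.012, 0], [-0.5, 0, -11, 0, 0.025, 0], [-1, 0, -16.5, 0, 0.037, 0], [-1.6, 0, -22, 0, 0.049, 0], [-2.4, 0, -27.4, 0, 0.061, 0], [-3.2, 0, -32.8, 0, 0.074, 0], [-4.2, 0, -38.2, 0, 0.086, 0], [-5.3, 0, -43.6, 0, 0.098, 0], [-8, 0, -54.2, 0, 0.123, 0], [-11.1, 0, -64.7, 0, 0.147, 0], [-14.8, 0, -75.1, 0, 0.172, 0], [-19, 0, -85.2, 0, 0.196, 0], [-19, 0, -85.2, 0, 0.196, 0]]]}}

```text
time_s: 12.35
eef_pos: [0.5055, 0.0451, 0.2168]
tcp_rot: [0.433, -2.912, 0.043]
contact_force: [1.3, -2.3, -4.3]
gripper_width: 0.0147
gripper_force: 58.7
```

Emit:
{"name": "jog_arm", "arguments": {"series": [[[-2.7, 0, -10.7, 0, 0.025, 0], [-5.9, 0, -21.2, 0, 0.049, 0], [-9.5, 0, -31.6, 0, 0.074, 0], [-13.8, 0, -41.7, 0, 0.098, 0], [-18.4, 0, -51.7, 0, 0.123, 0], [-23.6, 0, -61.3, 0, 0.147, 0], [-26.4, 0, -66, 0, 0.16, 0], [-29.2, 0, -70.8, 0, 0.172, 0], [-32.2, 0, -75.4, 0, 0.184, 0], [-35.3, 0, -79.9, 0, 0.196, 0], [-35.3, 0, -79.9, 0, 0.196, 0], [-35.3, 0, -79.9, 0, 0.196, 0]]]}}

```text
time_s: 13.55
eef_pos: [0.553, 0.06, 0.2876]
tcp_rot: [0.405, -2.72, 0.079]
contact_force: [-0.2, -0.6, -5.6]
gripper_width: 0.0153
gripper_force: 59.5
```

Run:
```python
from h import *
s=env.observe();print(s["eef_pos"],s["tcp_rot"],s["contact_force"],s["dq"].round(3))
T=R.from_rotvec(s["tcp_rot"]).as_matrix();g=s["eef_pos"]-.002*T[:,2]
h=np.array([.6056,.0758])+.1*np.array([.957,.291])
d=(h-g[:2])@[.957,.291];print("angle",np.degrees(np.arctan2(g[2]-.128,d)-np.arctan2(.006,.224)),np.hypot(d,g[2]-.128))
im,P=snapw();sd=cams.snapshot("side")[:,:,::-1]
cv2.imwrite("pics/f.png",np.hstack([im[:,150:550],cv2.resize(sd[130:330,240:440],(400,400))]))
```

```text
[0.55296055 0.06003754 0.28763267] [ 0.40462245 -2.72026259  0.07893493] [-0.227259   -0.57938262 -5.63965425] [-0.    -0.013 -0.006 -0.016  0.004 -0.002]
angle 44.7778465191058 0.22331070566966107
```

View pics/f.png

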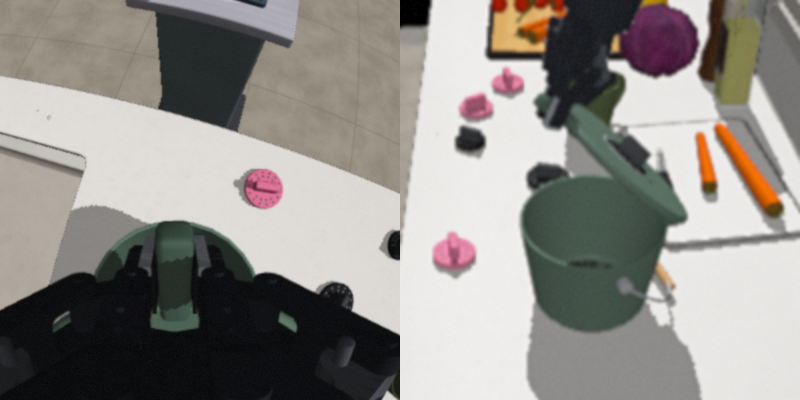

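The tab is held between the fingers at (175,270). In the side view the lid stands at about 45° (44.8° computed), with the filter's bar still in the recess at (628,150). The other two cassettes and the mug are untouched. Handing in.

```bash
python3 -c "
from workcell import env
print(env.close_job())"
```

```text
the job is handed in; nothing more can be done
None
```

The 58 mm cassette (filter_b) is seated in the lid recess, and the gripper is holding the lid up at about 45° (44.8° worked out from the tool position); the job is handed in at about 14 of the 51 s, and no verdict was shown.

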